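# Free the seized swing cover of the cleaning pot and scrub the pot

## Robot

A 6-joint arm with a two-finger parallel gripper is mounted at the origin on the work surface. World frame = base frame: x ahead of the robot, y to its left, z up, the work surface at z = 0. Lengths are in m, angles in degrees, forces in N, time in s.
With the tool pointing down it reaches from about 0.3 to 0.75 m from the base axis. Payload 8.5 kg.
Tool frame: the origin (TCP) lies on the centre line of the jaws, within the pads' length; the fingertips stand 8 mm ahead of it and the grasp point (between the pads) lies 11 mm behind it (manip.nose_length is the distance from the TCP to the fingertips, in m); x points along the fingers, z is the direction in which the jaws open and shut, and the axes are right-handed (so a half turn about x gives the same grasp; the last joint's range is limited). The gripper opens to 85 mm and grips with 20 to 120 N. Pads are 22 mm wide; open, the fingers measure 114 mm over their backs; the gripper's body (76 mm by 85 mm) begins 54 mm behind the grasp point. The pads swing forward as they close: fully open they stand 13 mm farther back than shut.
Start: joints at [51.377, 21.807, 74.336, -0, 83.858, -12.336], TCP at [0.244, 0.493, 0.239] pointing down, gripper open.
Joint ranges: [-178.18, 178.18], [-50.72, 133.34], [12.68, 142.11], [-81.47, 261.47], [9.98, 163.14], [-165.26, 165.26]. Speed limits (degrees/s): [136.94, 136.94, 180, 180, 180, 180].

## Interface

Orientations are given as a 3x3 rotation matrix whose columns are the frame's x, y, z axes.
In Python, from plant import manip gives the robot as it stands.
- The arm moves only by the tool carry_out, never from a script. Its argument "plan" is a list of rows, each a list of 3 entries, a list of its own where there are three numbers: the shift along the tool's x, y, z in mm, then the turn, a rotation vector about the tool's x, y, z in degrees, then the opening, from 0 (shut) to 1 (fully open). In form: [[[dx, dy, dz], [ax, ay, az], fingers], ...]. A call has 1 to 8 rows; each row shifts and turns the commanded pose from where the row before left it, along the tool's axes as they then stand; what a row does not reach is not made up. A row lasts 1/10 s, in which the tool goes at most 50 mm and 8.59 degrees, less where a joint would pass 70% of its speed; a pose out of reach is approached as far as the arm can. A call is refused whole if a number of a shift passes 50 or a number of a turn 8.59, either way. A call with a gripper value outside its range is refused whole. The fingers move at their own pace and stop on an object; "squeeze" is the grip in N (left out, the last holds). Time passes only in rows, so rows that do not move let the fingers close. It gives the time, the measured TCP pose, the force and the opening at its end, in the units of the state.
- manip.get_obs(): the state, without advancing time (a new reading comes with each control period).
- manip.read_camera(name): name is "scene" or "side" or "wrist"; returns the picture (480x640x3 uint8, blue, green, red); there is no depth.
- manip.camera_params(name): a dict with "intrinsics" (3x3 intrinsics, pixels), "rvec" (rotation vector, rad) and "tvec" (3), from world to camera coordinates, as OpenCV has them; the wrist camera has in their place "hand_eye" (4x4, takes a point from camera to tool coordinates, whose origin is the TCP and whose axes are the tool frame's). Camera axes: x right, y down, z forward; pixel columns grow to the right and rows downward; lengths in m; the calibration is good to about 2 mm. A picture is of the moment at which its call begins: read the wrist's pose just before it. camera_params takes no time and is no camera call.
- manip.finish_job(): hands the job in, once; it reports no verdict.
The state is a dict: "t": time; "joint_positions": joint angles; "dq": joint speeds; "joint_torque": joint torques, N m; "position": TCP position; "ee_rot": TCP orientation; "ft_force": force on the tool from outside, world axes, zero at the start; "moment": the same for the moment, N m; "gripper_width": finger opening in m.
Only numpy, scipy, OpenCV 4.12 (cv2) and the standard library are available. Lean on these libraries where they do the work, as an engineer would, in place of code of your own. Each camera call takes 0.05 s, during which the arm holds its last target.

## Task

The swing cover on the steel cleaning pot has seized: work its red lever back and forth in small arcs until it breaks free, then swing it clockwise (seen from above) until the cover is right off the pot's mouth. Then take the green-handled brush from its blue holder, scrub the pot with three full strokes, each taking the tip of the brush down to the pot's floor and up again to just below the rim, and stand the brush gently back in its holder. Leave the cover open and the other things on the bench where they are.

Things in the scene. Friction and masses are not known exactly. Their poses are not given: they have to be found in the camera images.
- cover (a joint): angle (rad) of cover, hub and red lever, one piece on a vertical spindle; 0 at start, positive = clockwise from above = opening, end at 1.75, clear of the mouth from 1.4. Seized: at first it gives only 0.03 positive; pushed negative to a dead stop near -0.15 and rested there 0.3 s, it can then go positive to a stop near 0.20, then likewise negative to one near -0.29, then it is free and swings open. An arc counts only within 0.02 of its stop.
- lever_point (a point): point on the red lever, 65 mm from the spindle axis, mid-height, turns with it. The lever is a bar 12 mm wide, 20 mm tall, from the hub to 85 mm from the axis, top 132 mm above the bench, pointing away from the pot at the start. Push, straddle or pinch it: friction 0.22 N m (3.5 N here); it stays where it is left. x axis across the lever, y axis towards the spindle.
- spindle (a point): fixed point on the spindle axis, 122 mm above the bench (level with lever_point), 86 mm from the pot's axis, on top of a fixed grey drum 78 mm in diameter and 101 mm tall. Hub 32 mm diameter, its top at 135 mm (139 mm with its brass cap). Apart from the drum nothing taller than 60 mm stands under the lever's sweep.
- pot_floor (a point): centre of the inner floor of the open-topped, fixed steel pot, 15 mm above the bench; bore 80 mm diameter, wall 4 mm, rim 85 mm above this point. The pot, its spindle drum and a grey base 130 x 200 x 10 mm are one fixed piece.
- cover_centre (a point): centre of the top of the round aluminium cover plate, 92 mm diameter, 5 mm thick, 86 mm from the spindle axis on the side opposite the lever, 109 mm above the bench; turns with the cover.
- brush: loose brush, 190 mm long, about 60 g, standing upright in the holder at the start; origin at the centre of its flat lower end, z along it towards the handle. White bristle head (rigid) 30 mm diameter from 0 to 55 mm, steel stem 8 mm diameter, green handle 16 mm diameter from 105 to 190 mm.
- brush_tip (a point): centre of the flat lower end of the brush head (same as the brush's origin).
- brush_grip (a point): point on the brush axis in the green handle, 165 mm from its lower end: a good place to grip.
- holder_floor (a point): centre of the inner floor of the fixed blue round holder, 6 mm above the bench; bore 42 mm diameter, wall 5 mm, rim 60 mm above this point; foot 68 mm diameter.
- flux_bottle: loose bystander, leave alone: amber bottle with red cap, 56 mm diameter, 150 mm tall; origin at the centre of its underside
- spray_can: loose bystander, leave alone: yellow can, 60 mm diameter, 170 mm tall; origin at the centre of its underside
- paste_jar: loose bystander, leave alone: white jar, 64 mm diameter, 60 mm tall; origin at the centre of its underside
- solder_spool: loose bystander, leave alone: steel-coloured spool, 60 mm diameter, 48 mm tall; origin at the centre of its underside
- parts_tray: loose bystander, leave alone: small blue tray with compartments, 100 x 140 x 45 mm; origin at the centre of its underside
- tape_roll: loose bystander, leave alone: yellow tape roll lying flat, 70 mm diameter, 19 mm tall; origin at the centre of its underside
- screwdriver: loose bystander, leave alone: screwdriver lying flat, origin near its middle

How it is judged:
By the outcome, as a careful person would: the job done as asked, in the order asked, and still so for the second after the job is handed in, with the robot touching nothing.
It also fails if it takes over 72 s, if anything falls off the work surface, if the arm or the gripper's body presses on something with over 40 N, if the wrist force passes 120 N, or if a joint passes its speed limit or range.

## Working session

There is one attempt and no reset: what is moved stays moved. The work goes in short steps, Python scripts to look and compute and a tool call to move; the robot and the scene stay as the last step left them, time stands still between calls to the robot, and variables do not carry over. Pictures are saved under pics/ and viewed, and the job is handed in when it is done.

Besides the shell and the picture viewer there is one more tool, called after "Request:" as a command line: name --argument value ..., lists and objects as JSON in quotes. carry_out: Moves the arm, as the interface text tells. Its arguments: {"type":"object","properties":{"plan":{"type":"array","items":{"type":"array"}},"squeeze":{"type":"number"}},"required":["plan"]}

```bash
mkdir -p pics; ls; python3 - <<'E'
from plant import manip
import cv2
o=manip.get_obs();print(o)
for n in("scene","side","wrist"):
    print(n,manip.camera_params(n))
    cv2.imwrite(f"pics/{n}0.png",manip.read_camera(n))
print(manip.nose_length)
E
```

```text
pics
{'t': 0.0, 'joint_positions': array([ 5.13782713e+01,  2.18393859e+01,  7.43854453e+01, -1.98010710e-04,
        8.38594797e+01, -1.23362163e+01]), 'dq': array([ 0.01354867,  0.09654066,  0.00558028, -0.03315859, -0.0974383 ,
        0.05292653]), 'joint_torque': array([ 1.48083749e-03, -4.48461127e+01, -2.31276387e+01, -6.62011757e-05,
        4.73273991e-03,  3.87515274e-05]), 'position': array([0.24338272, 0.49289008, 0.23872275]), 'ee_rot': array([[-9.15792152e-04, -8.96598457e-01,  4.42843503e-01],
       [-1.15180618e-03,  4.42844340e-01,  8.96597771e-01],
       [-9.99998917e-01,  3.11027319e-04, -1.43826102e-03]]), 'ft_force': array([-0.24565038,  0.92309148, -0.92747572]), 'moment': array([-0.04583805, -0.06716948, -0.06346475]), 'gripper_width': 0.0856929744783306}
scene {'intrinsics': array([[509.38088871,   0.        , 315.58501098],
       [  0.        , 509.38088871, 244.02541693],
       [  0.        ,   0.        ,   1.        ]]), 'rvec': array([ 2.3936525 ,  0.64131392, -0.20110886]), 'tvec': array([-0.51645254, -0.16720559,  1.18770089])}
side {'intrinsics': array([[524.02811451,   0.        , 320.90338384],
       [  0.        , 524.02811451, 242.22210548],
       [  0.        ,   0.        ,   1.        ]]), 'rvec': array([ 2.3226631 , -0.39542814,  0.14924959]), 'tvec': array([-0.59181698,  0.20642195,  0.99228071])}
wrist {'intrinsics': array([[356.89227427,   0.        , 311.76994133],
       [  0.        , 356.89227427, 237.456415  ],
       [  0.        ,   0.        ,   1.        ]]), 'hand_eye': array([[ 1.02977323e-03, -2.99432511e-01,  9.54116927e-01,
        -1.33912665e-01],
       [ 4.72869756e-04, -9.54117181e-01, -2.99433101e-01,
         7.80839355e-02],
       [ 9.99999358e-01,  7.59521230e-04, -8.40931749e-04,
        -1.21578548e-03],
       [ 0.00000000e+00,  0.00000000e+00,  0.00000000e+00,
         1.00000000e+00]])}
0.008
```

View pics/scene0.png

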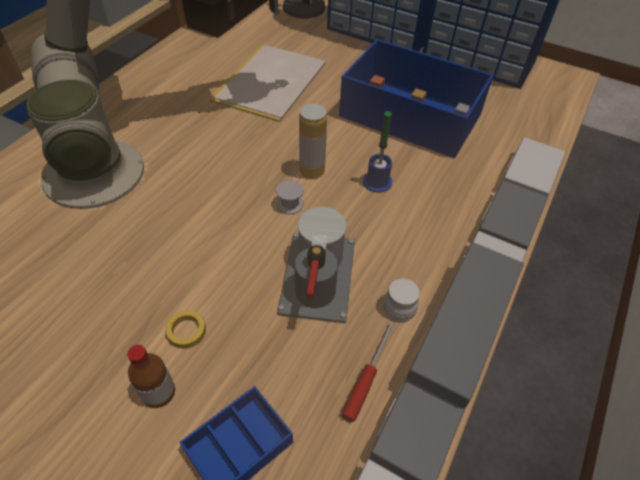

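View pics/side0.png

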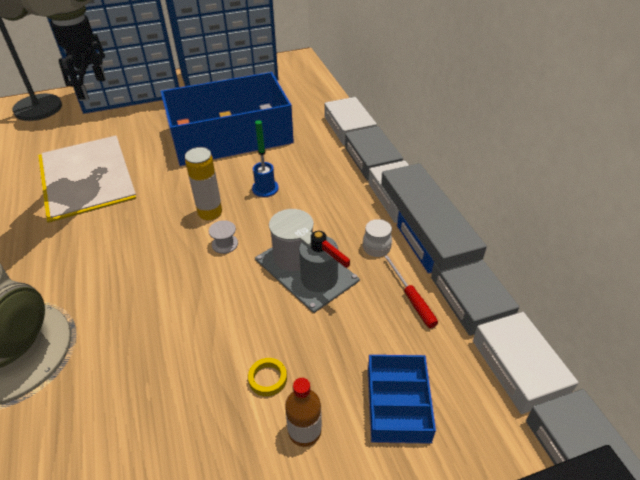

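View pics/wrist0.png

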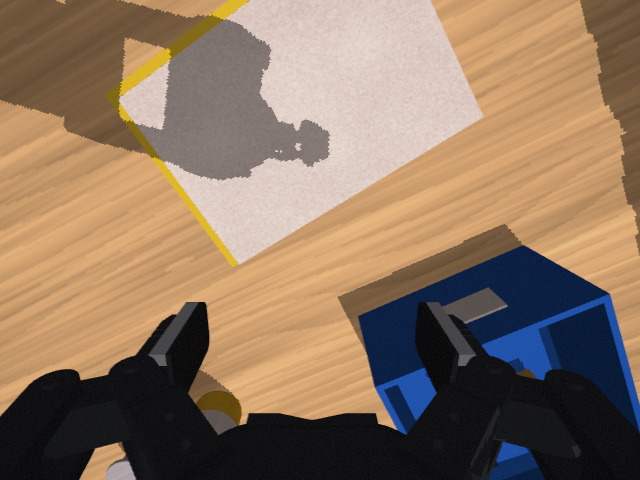

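The pictures show the pot with its cover at about scene (320,230), the lever end at (310,293), and the brush in its holder at (378,180). I'll enlarge those areas.

```bash
python3 - <<'E'
import cv2
a=cv2.imread("pics/scene0.png");b=cv2.imread("pics/side0.png")
def c(im,x,y,w,h,s,n): cv2.imwrite(n,cv2.resize(im[y:y+h,x:x+w],None,fx=s,fy=s,interpolation=cv2.INTER_CUBIC))
c(a,265,190,130,140,5,"pics/a1.png".replace("a1","a1")) if 0 else c(a,265,195,130,130,4.5,"pics/a1.png")
c(b,240,200,130,115,5,"pics/b1.png")
c(a,340,100,80,100,6,"pics/a2.png")
c(b,225,110,80,100,6,"pics/b2.png")
E
```

```text
(no output)
```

View pics/a1.png

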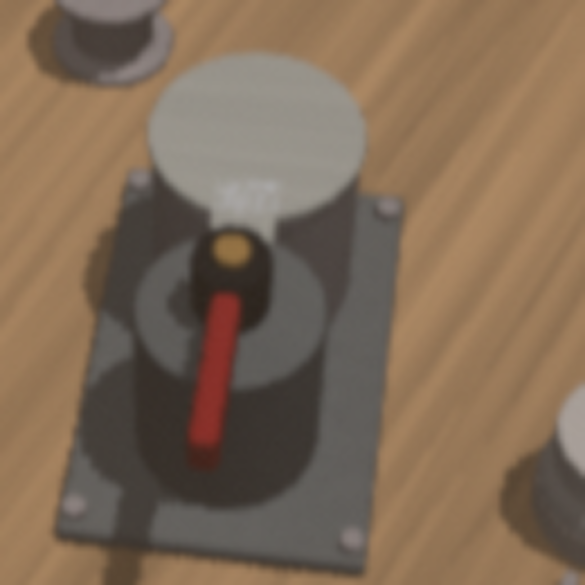

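View pics/b1.png

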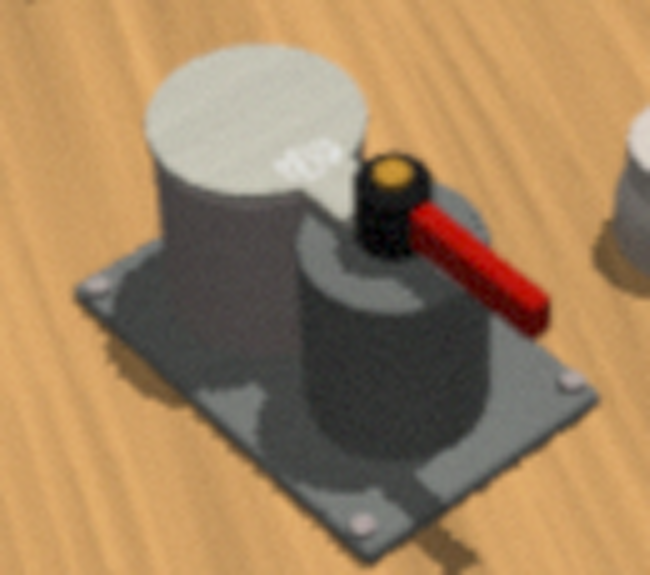

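View pics/a2.png

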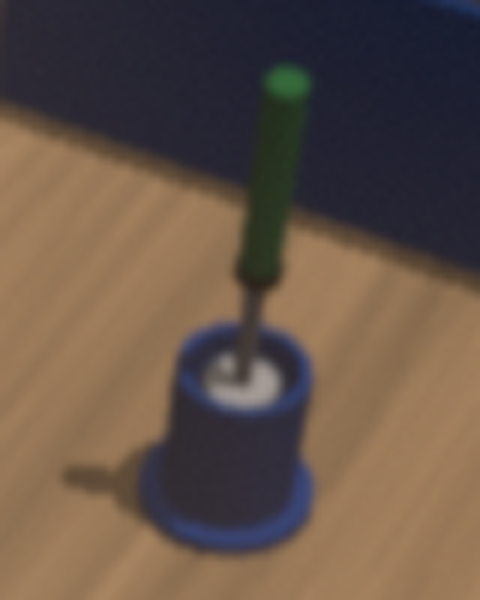

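View pics/b2.png

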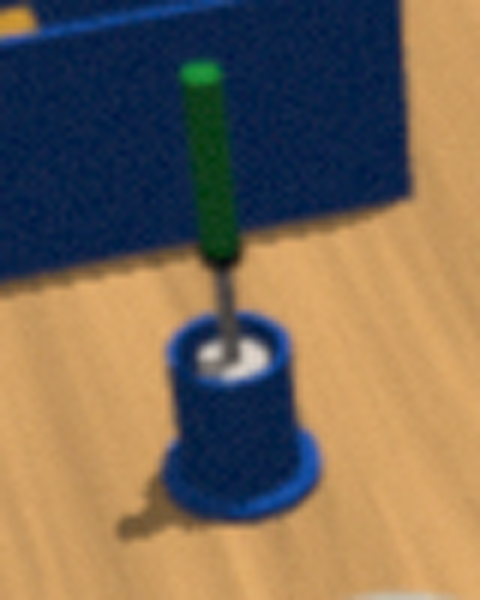

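```bash
cat > h.py <<'E'
import numpy as np, cv2
from plant import manip
def cam(n):
    c=manip.camera_params(n);R=cv2.Rodrigues(c["rvec"])[0];return c["intrinsics"],R,c["tvec"]
def ray(n,u,v):
    if n=="wrist":
        c=manip.camera_params(n);o=manip.get_obs();T=np.eye(4);T[:3,:3]=o["ee_rot"];T[:3,3]=o["position"]
        M=T@c["hand_eye"];K=c["intrinsics"];d=M[:3,:3]@np.linalg.inv(K)@[u,v,1];return M[:3,3],d/np.linalg.norm(d)
    K,R,t=cam(n);d=R.T@np.linalg.inv(K)@[u,v,1];return -R.T@t,d/np.linalg.norm(d)
def onz(n,u,v,z):
    o,d=ray(n,u,v);return o+d*(z-o[2])/d[2]
def tri(*obs):
    A=0;b=0
    for n,u,v in obs:
        o,d=ray(n,u,v);P=np.eye(3)-np.outer(d,d);A=A+P;b=b+P@o
    return np.linalg.solve(A,b)
def proj(n,p):
    K,R,t=cam(n);q=K@(R@np.array(p)+t);return q[:2]/q[2]
E
python3 - <<'E'
from h import *
np.set_printoptions(precision=4,suppress=True)
S=lambda u,v:("scene",265+u/4.5,195+v/4.5);T=lambda u,v:("side",240+u/5,200+v/5)
S2=lambda u,v:("scene",340+u/6,100+v/6);T2=lambda u,v:("side",225+u/6,110+v/6)
for nm,a,b,z in[("cap",S(232,249),T(394,173),.139),("cover",S(257,136),T(256,119),.109),("tip",S(203,442),T(539,307),.132),
 ("brushtop",S2(288,83),T2(203,73),.196),("rim",S2(244,367),T2(230,347),.066),("foot",S2(228,490),T2(243,468),.006),
 ("botttop",("scene",138,353),("side",302,385),.150),("can",("scene",313,113),("side",200,155),.17),("jar",("scene",404,290),("side",378,230),.06),("spool",("scene",289,191),("side",222,231),.048),("handle_bot",S2(258,275),T2(219,250),.111)]:
    print(nm,onz(*a,z),onz(*b,z),tri(a,b))
E
```

```text
cap [ 0.6124 -0.0333  0.139 ] [ 0.6116 -0.0345  0.139 ] [ 0.612  -0.0327  0.1376]
cover [0.5809 0.0445 0.109 ] [0.5784 0.0445 0.109 ] [0.5793 0.0476 0.1056]
tip [ 0.6445 -0.111   0.132 ] [ 0.6412 -0.1132  0.132 ] [ 0.643  -0.1084  0.1268]
brushtop [0.5853 0.3043 0.196 ] [0.5842 0.3037 0.196 ] [0.5847 0.3062 0.1945]
rim [0.5844 0.3074 0.066 ] [0.5837 0.3068 0.066 ] [0.584  0.3086 0.0647]
foot [0.5866 0.3048 0.006 ] [0.5828 0.303  0.006 ] [ 0.5844  0.3112 -0.0006]
botttop [ 0.4858 -0.3371  0.15  ] [ 0.4821 -0.3376  0.15  ] [ 0.4829 -0.3355  0.1454]
can [0.4373 0.2589 0.17  ] [0.4382 0.2603 0.17  ] [0.4382 0.2574 0.1716]
jar [0.7655 0.0221 0.06  ] [0.762 0.014 0.06 ] [0.7655 0.0243 0.0526]
spool [0.4481 0.1398 0.048 ] [0.4445 0.1381 0.048 ] [0.4449 0.1447 0.042 ]
handle_bot [0.5847 0.3062 0.111 ] [0.5842 0.3105 0.111 ] [0.5842 0.3075 0.1115]
```

```bash
cat >> h.py <<'E'
def Rd(psi):
    p=np.radians(psi);return np.array([[0,-np.sin(p),np.cos(p)],[0,np.cos(p),np.sin(p)],[-1,0,0]])
def plan(way,start=None,grip=None):
    """way: list of (x,y,z,psi,nrows); prints deltas in tool frame, levelling gradually"""
    from scipy.spatial.transform import Rotation as Ro, Slerp
    o=manip.get_obs()
    if start is None: p=o["position"].copy();R=o["ee_rot"].copy()
    else: p=np.array(start[:3],float);R=Rd(start[3])
    for x,y,z,psi,n in way:
        p1=np.array([x,y,z]);R1=Rd(psi);k=Slerp([0,1],Ro.from_matrix([R,R1]));p0=p
        for i in range(1,n+1):
            pn=p0+(p1-p0)*i/n;Rn=k(i/n).as_matrix()
            d=R.T@(pn-p)*1000;a=Ro.from_matrix(R.T@Rn).as_rotvec(degrees=True)
            print([list(map(float,np.round(d,1))),list(map(float,np.round(a,2)))]+([grip] if grip is not None else []));p=pn;R=Rn
def st():
    o=manip.get_obs();R=o["ee_rot"]
    print("t%.2f"%o["t"],o["position"].round(4),"psi%.2f"%np.degrees(np.arctan2(R[1,2],R[0,2])),"tilt",R[:2,0].round(4),"F",o["ft_force"].round(1),"M",o["moment"].round(2),"w%.4f"%o["gripper_width"])
def snap(n,f):
    im=manip.read_camera(n);cv2.imwrite("pics/"+f,im);return im
E
python3 - <<'E'
from h import *
plan([(.636,-.095,.21,22,16)])
for u,v in((340,95),(342,105),(455,145),(482,85)):print(onz("scene",u,v,0))
E
```

```text
[[1.8, -38.3, -22.1], [2.61, -0.0, 0.0]]
[[1.8, -39.2, -20.3], [2.61, -0.0, 0.0]]
[[1.8, -40.1, -18.5], [2.61, -0.0, 0.0]]
[[1.8, -40.9, -16.7], [2.61, -0.0, 0.0]]
[[1.8, -41.6, -14.8], [2.61, -0.0, 0.0]]
[[1.8, -42.3, -12.9], [2.61, -0.0, 0.0]]
[[1.8, -42.8, -10.9], [2.61, -0.0, 0.0]]
[[1.8, -43.3, -9.0], [2.61, -0.0, 0.0]]
[[1.8, -43.6, -7.0], [2.61, -0.0, 0.0]]
[[1.8, -43.9, -5.0], [2.61, -0.0, 0.0]]
[[1.8, -44.1, -3.0], [2.61, -0.0, 0.0]]
[[1.8, -44.2, -1.0], [2.61, -0.0, 0.0]]
[[1.8, -44.2, 1.0], [2.61, -0.0, 0.0]]
[[1.8, -44.1, 3.0], [2.61, -0.0, 0.0]]
[[1.8, -43.9, 5.0], [2.61, -0.0, 0.0]]
[[1.8, -43.6, 7.0], [2.61, -0.0, 0.0]]
[0.35076944 0.56295664 0.        ]
[0.3763619  0.52612647 0.        ]
[0.69472423 0.52699148 0.        ]
[0.67173301 0.81131318 0.        ]
```

Request:
carry_out --plan '[[[1.8,-38.3,-22.1],[2.61,0,0],0.6],[[1.8,-39.2,-20.3],[2.61,0,0],0.6],[[1.8,-40.1,-18.5],[2.61,0,0],0.6],[[1.8,-40.9,-16.7],[2.61,0,0],0.6],[[1.8,-41.6,-14.8],[2.61,0,0],0.6],[[1.8,-42.3,-12.9],[2.61,0,0],0.6],[[1.8,-42.8,-10.9],[2.61,0,0],0.6],[[1.8,-43.3,-9.0],[2.61,0,0],0.6]]'

```text
t: 0.95
position: [0.4404, 0.1974, 0.2248]
ee_rot: [[-0.0, -0.678, 0.735], [-0.0, 0.735, 0.678], [-1.0, 0.0, -0.0]]
ft_force: [1.1, 1.1, 0.2]
gripper_width: 0.0517
```

Request:
carry_out --plan '[[[1.8,-43.6,-7.0],[2.61,0,0],0.5],[[1.8,-43.9,-5.0],[2.61,0,0],0.5],[[1.8,-44.1,-3.0],[2.61,0,0],0.5],[[1.8,-44.2,-1.0],[2.61,0,0],0.5],[[1.8,-44.2,1.0],[2.61,0,0],0.5],[[1.8,-44.1,3.0],[2.61,0,0],0.5],[[1.8,-43.9,5.0],[2.61,0,0],0.5],[[1.8,-43.6,7.0],[2.61,0,0],0.5]]'

```text
t: 1.75
position: [0.6366, -0.0967, 0.2102]
ee_rot: [[-0.0, -0.372, 0.928], [0.0, 0.928, 0.372], [-1.0, 0.0, -0.0]]
ft_force: [-0.5, -0.0, -0.0]
gripper_width: 0.0426
```

Request:
carry_out --plan '[[[0,0,0],[0,0,0],0.5],[[0,0,0],[0,0,0],0.5]]'

```text
t: 1.95
position: [0.6358, -0.0956, 0.2096]
ee_rot: [[-0.002, -0.373, 0.928], [0.001, 0.928, 0.373], [-1.0, 0.001, -0.001]]
ft_force: [0.4, 0.2, 0.2]
gripper_width: 0.0427
```

```bash
python3 - <<'E'
from h import *
st();snap("wrist","w1.png")
E
```

```text
t1.95 [ 0.6358 -0.0956  0.2096] psi21.90 tilt [-0.0015  0.0008] F [0.4 0.2 0.2] M [0.04 0.01 0.03] w0.0427
```

View pics/w1.png

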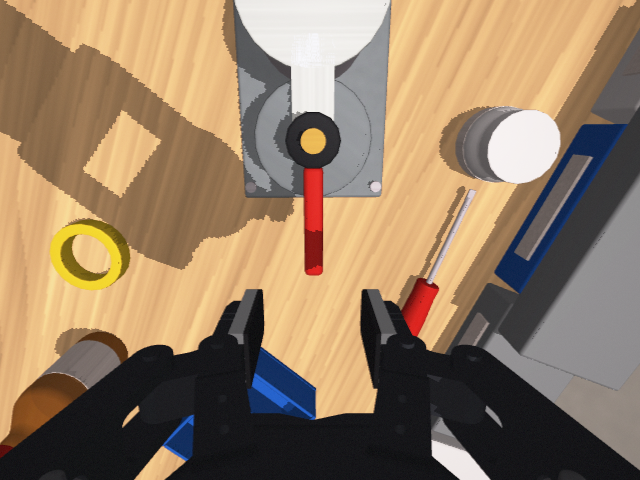

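The wrist view shows the lever vertical at column 314, the cap at (314,140) and the lever end near (314,264–275), so the jaws line up with it.

```bash
python3 - <<'E'
from h import *
c=onz("wrist",313.5,140,.139);e=onz("wrist",314,266,.132);print(c,e,np.degrees(np.arctan2(*(e-c)[1::-1])),np.linalg.norm((e-c)[:2]))
# cover arc top edge
for u,v in((313,140),):pass
P=onz("wrist",313.5,70,.109);print(P,np.linalg.norm((P-c)[:2]))
E
```

```text
[ 0.60860707 -0.03097625  0.139     ] [ 0.6382311  -0.10310383  0.132     ] -67.67120286442879 0.07797417196314294
[0.59381757 0.00569714 0.109     ] 0.03954323098329997
```

Request:
carry_out --plan '[[[40,3,0],[0,0,0],0.5],[[40,0,0],[0,0,0],0.5],[[17,0,0],[0,0,0],0.5],[[0,0,0],[0,0,0],0.4],[[0,0,0],[0,0,0],0.0],[[0,0,0],[0,0,0],0.0],[[0,0,0],[0,0,0],0.0],[[0,0,0],[0,0,0],0.0]]' --squeeze 40

```text
t: 2.8
position: [0.6353, -0.0918, 0.1155]
ee_rot: [[0.003, -0.374, 0.927], [-0.0, 0.927, 0.374], [-1.0, -0.001, 0.002]]
ft_force: [-1.9, 4.2, 7.7]
gripper_width: 0.0114
```

```bash
python3 - <<'E'
from h import *
st();snap("wrist","w2.png")
E
```

```text
t2.80 [ 0.6353 -0.0918  0.1155] psi21.99 tilt [ 0.0027 -0.0003] F [-1.9  4.2  7.7] M [0.47 0.34 0.16] w0.0114
```

View pics/w2.png

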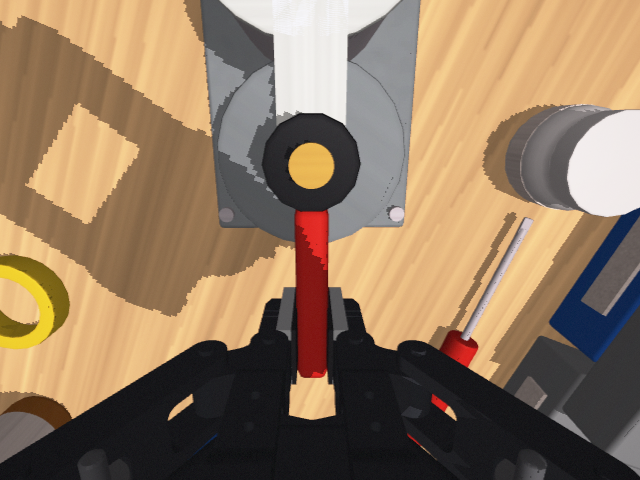

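Request:
carry_out --plan '[[[0,0,3.3],[-2.86,0,0],0.0],[[0,0.1,3.3],[-2.86,0,0],0.0],[[0,0.1,3.3],[-2.86,0,0],0.0],[[0,0,0],[0,0,0],0.0]]'

```text
t: 3.25
position: [0.6441, -0.0874, 0.1155]
ee_rot: [[0.002, -0.51, 0.86], [-0.0, 0.86, 0.51], [-1.0, -0.001, 0.002]]
ft_force: [-3.1, 3.6, 7.2]
gripper_width: 0.0111
```

```bash
cat >> h.py <<'E'
def ang(S=(.6105,-.032)):
    st();o=manip.get_obs();d=o["position"][:2]-np.array(S);a=np.arctan2(d[1],d[0]);R=o["ee_rot"]
    print("r %.4f theta_pos %.4f theta_psi %.4f"%(np.hypot(*d),np.radians(-68.0)-a, np.radians(22.0)-np.arctan2(R[1,2],R[0,2])),"F local y,z",(R.T@o["ft_force"])[1:].round(1))
E
python3 -c "
from h import *
ang()"
```

```text
t3.25 [ 0.6441 -0.0874  0.1155] psi30.65 tilt [ 0.0021 -0.0002] F [-3.1  3.6  7.2] M [0.48 0.46 0.22] w0.0111
r 0.0648 theta_pos -0.1605 theta_psi -0.1510 F local y,z [ 4.6 -0.8]
```

Request:
carry_out --plan '[[[0,0.1,2],[-1.7,0,0],0.0],[[0,0,0],[0,0,0],0.0]]'

```text
t: 3.45
position: [0.6451, -0.0868, 0.1155]
ee_rot: [[0.001, -0.534, 0.846], [-0.001, 0.846, 0.534], [-1.0, -0.001, 0.0]]
ft_force: [-5.0, 1.6, 8.2]
gripper_width: 0.0116
```

```bash
python3 -c "
from h import *
ang()"
```

```text
t3.45 [ 0.6451 -0.0868  0.1155] psi32.25 tilt [ 0.0007 -0.0006] F [-5.   1.6  8.2] M [ 0.22  0.9  -0.2 ] w0.0116
r 0.0648 theta_pos -0.1799 theta_psi -0.1790 F local y,z [ 4.  -3.4]
```

Request:
carry_out --plan '[[[0,0,2],[0,0,0],0.0],[[0,0,0],[0,0,0],0.0]]'

```text
t: 3.65
position: [0.6455, -0.0865, 0.1155]
ee_rot: [[-0.003, -0.533, 0.846], [-0.002, 0.846, 0.533], [-1.0, -0.0, -0.003]]
ft_force: [-13.5, -1.9, 12.7]
gripper_width: 0.0108
```

```bash
python3 -c "
from h import *
ang()"
```

```text
t3.65 [ 0.6455 -0.0865  0.1155] psi32.23 tilt [-0.0028 -0.0019] F [-13.5  -1.9  12.7] M [-0.35  1.98  0.12] w0.0108
r 0.0648 theta_pos -0.1867 theta_psi -0.1785 F local y,z [  5.5 -12.5]
```

Request:
carry_out --plan '[[[0,0,0],[0,0,0],0.0],[[0,0,0],[0,0,0],0.0],[[0,0,0],[0,0,0],0.0],[[0,0,-5],[2.0,0,0],0.0],[[0,0.1,-3.3],[2.86,0,0],0.0],[[0,0.1,-3.3],[2.86,0,0],0.0],[[0,0.1,-3.3],[2.86,0,0],0.0],[[0,0,0],[0,0,0],0.0]]'

```text
t: 4.45
position: [0.6344, -0.0922, 0.1155]
ee_rot: [[0.003, -0.368, 0.93], [0.0, 0.93, 0.368], [-1.0, -0.001, 0.003]]
ft_force: [-1.1, 4.6, 6.7]
gripper_width: 0.011
```

```bash
python3 -c "
from h import *
ang()"
```

```text
t4.45 [ 0.6344 -0.0922  0.1155] psi21.58 tilt [0.0032 0.0002] F [-1.1  4.6  6.7] M [ 0.63  0.26 -0.21] w0.0110
r 0.0648 theta_pos 0.0064 theta_psi 0.0074 F local y,z [4.7 0.7]
```

Request:
carry_out --plan '[[[0,0.1,-3.3],[2.86,0,0],0.0],[[0,0.1,-3.3],[2.86,0,0],0.0],[[0,0.1,-3.3],[2.86,0,0],0.0],[[0,0.1,-2.0],[1.7,0,0],0.0],[[0,0,0],[0,0,0],0.0]]'

```text
t: 4.95
position: [0.6233, -0.0954, 0.1155]
ee_rot: [[0.004, -0.197, 0.98], [0.0, 0.98, 0.197], [-1.0, -0.001, 0.004]]
ft_force: [-0.3, 4.6, 6.8]
gripper_width: 0.0115
```

```bash
python3 -c "
from h import *
ang()"
```

```text
t4.95 [ 0.6233 -0.0954  0.1155] psi11.33 tilt [0.004  0.0001] F [-0.3  4.6  6.8] M [ 0.66 -0.02 -0.13] w0.0115
r 0.0647 theta_pos 0.1846 theta_psi 0.1862 F local y,z [4.5 0.6]
```

Request:
carry_out --plan '[[[0,0,-2],[0.5,0,0],0.0],[[0,0,-2],[0,0,0],0.0],[[0,0,0],[0,0,0],0.0]]'

```text
t: 5.25
position: [0.6218, -0.0957, 0.1156]
ee_rot: [[0.01, -0.188, 0.982], [0.001, 0.982, 0.188], [-1.0, -0.001, 0.01]]
ft_force: [14.2, 7.3, 0.9]
gripper_width: 0.0111
```

```bash
python3 -c "
from h import *
ang()"
```

```text
t5.25 [ 0.6218 -0.0957  0.1156] psi10.83 tilt [0.0102 0.0009] F [14.2  7.3  0.9] M [ 1.12 -1.94 -0.66] w0.0111
r 0.0647 theta_pos 0.2092 theta_psi 0.1950 F local y,z [ 4.5 15.3]
```

Request:
carry_out --plan '[[[0,0,0],[0,0,0],0.0],[[0,0,0],[0,0,0],0.0],[[0,0,0],[0,0,0],0.0],[[0,0,5],[-2.0,0,0],0.0],[[0,0.1,3.3],[-2.86,0,0],0.0],[[0,0.1,3.3],[-2.86,0,0],0.0],[[0,0.1,3.3],[-2.86,0,0],0.0],[[0,0.1,3.3],[-2.86,0,0],0.0]]'

```text
t: 6.05
position: [0.637, -0.0911, 0.1155]
ee_rot: [[0.004, -0.413, 0.911], [-0.0, 0.911, 0.413], [-1.0, -0.002, 0.004]]
ft_force: [1.7, 3.4, 6.6]
gripper_width: 0.0112
```

Request:
carry_out --plan '[[[0,0.1,3.3],[-2.86,0,0],0.0],[[0,0.1,3.3],[-2.86,0,0],0.0],[[0,0.1,3.3],[-2.86,0,0],0.0],[[0,0.1,3.3],[-2.86,0,0],0.0],[[0,0,0],[0,0,0],0.0]]'

```text
t: 6.55
position: [0.6486, -0.0844, 0.1155]
ee_rot: [[0.005, -0.586, 0.811], [-0.0, 0.811, 0.586], [-1.0, -0.003, 0.004]]
ft_force: [2.3, 3.6, 5.4]
gripper_width: 0.0112
```

```bash
python3 -c "
from h import *
ang()"
```

```text
t6.55 [ 0.6486 -0.0844  0.1155] psi35.85 tilt [ 0.0046 -0.0002] F [2.3 3.6 5.4] M [ 0.45 -0.31 -0.06] w0.0112
r 0.0648 theta_pos -0.2457 theta_psi -0.2417 F local y,z [1.6 4. ]
```

Request:
carry_out --plan '[[[0,0.1,3.3],[-2.86,0,0],0.0],[[0,0,2],[-0.5,0,0],0.0],[[0,0,1.5],[0,0,0],0.0],[[0,0,0],[0,0,0],0.0]]'

```text
t: 6.95
position: [0.6519, -0.0818, 0.1155]
ee_rot: [[-0.001, -0.631, 0.776], [-0.003, 0.776, 0.631], [-1.0, -0.002, -0.002]]
ft_force: [-9.1, -4.1, 9.6]
gripper_width: 0.0115
```

```bash
python3 -c "
from h import *
ang()"
```

```text
t6.95 [ 0.6519 -0.0818  0.1155] psi39.12 tilt [-0.0006 -0.0028] F [-9.1 -4.1  9.6] M [-0.59  1.39  0.22] w0.0115
r 0.0648 theta_pos -0.3096 theta_psi -0.2988 F local y,z [ 2.5 -9.6]
```

Request:
carry_out --plan '[[[0,0,1],[0,0,0],0.0],[[0,0,0],[0,0,0],0.0],[[0,0,0],[0,0,0],0.0],[[0,0,0],[0,0,0],0.0],[[0,0,-6],[2.0,0,0],0.0],[[0,0.3,-6.4],[5.73,0,0],0.0],[[0,0.3,-6.4],[5.73,0,0],0.0],[[0,0.3,-6.4],[5.73,0,0],0.0]]'

```text
t: 7.75
position: [0.6328, -0.0928, 0.1155]
ee_rot: [[0.004, -0.337, 0.941], [-0.0, 0.941, 0.337], [-1.0, -0.002, 0.004]]
ft_force: [0.6, 3.7, 6.5]
gripper_width: 0.0113
```

Request:
carry_out --plan '[[[0,0.3,-6.4],[5.73,0,0],0.0],[[0,0.3,-6.4],[5.73,0,0],0.0],[[0,0.3,-6.4],[5.73,0,0],0.0],[[0,0,0],[0,0,0],0.0]]'

```text
t: 8.15
position: [0.6134, -0.0966, 0.1155]
ee_rot: [[0.003, -0.045, 0.999], [-0.0, 0.999, 0.045], [-1.0, -0.001, 0.003]]
ft_force: [0.3, 3.9, 5.6]
gripper_width: 0.0112
```

```bash
python3 -c "
from h import *
ang()"
```

```text
t8.15 [ 0.6134 -0.0966  0.1155] psi2.57 tilt [ 0.0032 -0.0004] F [0.3 3.9 5.6] M [ 0.46  0.12 -0.23] w0.0112
r 0.0647 theta_pos 0.3384 theta_psi 0.3392 F local y,z [3.8 0.5]
```

Request:
carry_out --plan '[[[0,0.3,-6.4],[5.73,0,0],0.0],[[0,0.3,-6.4],[5.73,0,0],0.0],[[0,0.3,-6.4],[5.73,0,0],0.0],[[0,0.3,-6.4],[5.73,0,0],0.0],[[0,0.3,-6.4],[5.73,0,0],0.0],[[0,0.3,-6.4],[5.73,0,0],0.0],[[0,0.3,-6.4],[5.73,0,0],0.0]]'

```text
t: 8.85
position: [0.5717, -0.0837, 0.1155]
ee_rot: [[0.003, 0.61, 0.793], [-0.001, 0.793, -0.61], [-1.0, 0.001, 0.003]]
ft_force: [-0.9, 4.0, 7.8]
gripper_width: 0.0111
```

Request:
carry_out --plan '[[[0,0.3,-6.4],[5.73,0,0],0.0],[[0,0.3,-6.4],[5.73,0,0],0.0],[[0,0.3,-6.4],[5.73,0,0],0.0],[[0,0.3,-6.4],[5.73,0,0],0.0],[[0,0.3,-6.4],[5.73,0,0],0.0],[[0,0.2,-3.2],[2.86,0,0],0.0],[[0,0,0],[0,0,0],0.0]]'

```text
t: 9.55
position: [0.5503, -0.0554, 0.1155]
ee_rot: [[0.002, 0.933, 0.36], [-0.0, 0.36, -0.933], [-1.0, 0.002, 0.001]]
ft_force: [-3.7, 3.5, 10.9]
gripper_width: 0.0113
```

```bash
python3 -c "
from h import *
ang();snap('scene','s2.png');snap('side','d2.png')"
```

```text
t9.55 [ 0.5503 -0.0554  0.1155] psi-68.91 tilt [ 0.0019 -0.0004] F [-3.7  3.5 10.9] M [0.52 0.83 0.1 ] w0.0113
r 0.0646 theta_pos 1.5835 theta_psi 1.5866 F local y,z [-2.2 -4.6]
```

View pics/s2.png

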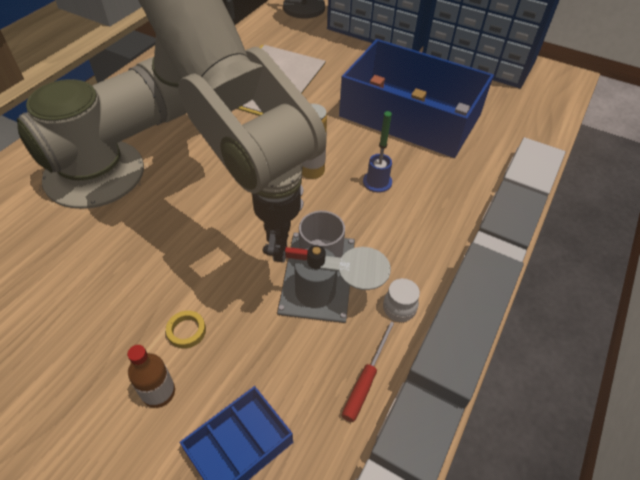

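View pics/d2.png

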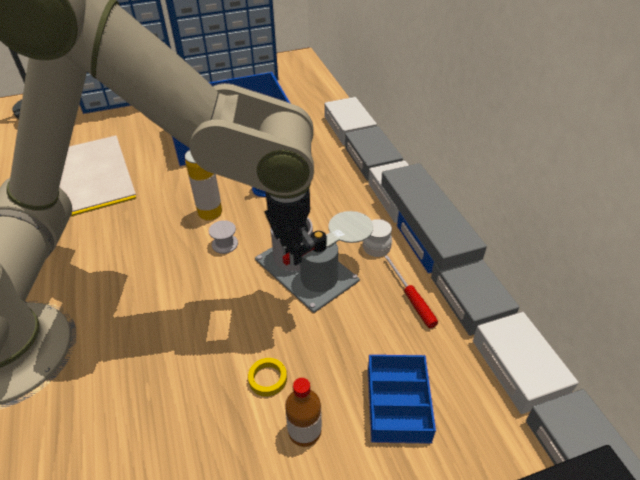

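The scene view shows the pot mouth open, with the cover swung to about (365,267). I'll release the lever and go to the brush.

Request:
carry_out --plan '[[[0,0,0],[0,0,0],0.5],[[0,0,0],[0,0,0],0.5],[[-20,0,0],[0,0,0],0.5],[[-45,0,0],[0,0,0],0.5],[[-45,0,0],[0,0,0],0.8],[[-45,0,0],[0,0,0],0.8]]'

```text
t: 10.25
position: [0.5501, -0.0561, 0.2704]
ee_rot: [[0.0, 0.933, 0.36], [-0.0, 0.36, -0.933], [-1.0, 0.0, 0.0]]
ft_force: [0.4, -1.1, 0.3]
gripper_width: 0.0678
```

```bash
python3 -c "
from h import *
st();plan([(.584,.306,.27,-69,8)])"
```

```text
t10.25 [ 0.5501 -0.0561  0.2704] psi-68.90 tilt [ 0.0002 -0.0002] F [ 0.4 -1.1  0.3] M [-0.05 -0.03 -0.01] w0.0678
[[0.0, 20.2, -40.7], [0.01, 0.0, -0.0]]
[[0.0, 20.2, -40.7], [0.01, 0.0, -0.0]]
[[0.0, 20.2, -40.7], [0.01, 0.0, -0.0]]
[[0.0, 20.2, -40.7], [0.01, 0.0, -0.0]]
[[0.0, 20.2, -40.7], [0.01, 0.0, -0.0]]
[[0.0, 20.2, -40.7], [0.01, 0.0, -0.0]]
[[0.0, 20.2, -40.7], [0.01, 0.0, -0.0]]
[[0.0, 20.2, -40.7], [0.01, 0.0, -0.0]]
```

Request:
carry_out --plan '[[[0,20.2,-40.7],[0,0,0],0.8],[[0,20.2,-40.7],[0,0,0],0.8],[[0,20.2,-40.7],[0,0,0],0.8],[[0,20.2,-40.7],[0,0,0],0.8],[[0,20.2,-40.7],[0,0,0],0.8],[[0,20.2,-40.7],[0,0,0],0.8],[[0,20.2,-40.7],[0,0,0],0.8],[[0,20.2,-40.7],[0,0,0],0.8]]'

```text
t: 11.05
position: [0.5838, 0.3077, 0.2686]
ee_rot: [[0.0, 0.933, 0.36], [-0.0, 0.36, -0.933], [-1.0, 0.0, 0.0]]
ft_force: [0.2, -0.2, 0.2]
gripper_width: 0.0683
```

Request:
carry_out --plan '[[[0,0,0],[0,0,0],0.8],[[0,0,0],[0,0,0],0.8]]'

```text
t: 11.25
position: [0.5837, 0.3065, 0.268]
ee_rot: [[-0.0, 0.932, 0.362], [-0.001, 0.362, -0.932], [-1.0, -0.001, 0.0]]
ft_force: [0.5, -0.7, -0.6]
gripper_width: 0.0684
```

```bash
python3 -c "
from h import *
st();snap('wrist','w3.png');snap('scene','s3.png')"
```

```text
t11.25 [0.5837 0.3065 0.268 ] psi-68.81 tilt [-0.0004 -0.0005] F [ 0.5 -0.7 -0.6] M [-0.06  0.   -0.04] w0.0684
```

View pics/w3.png

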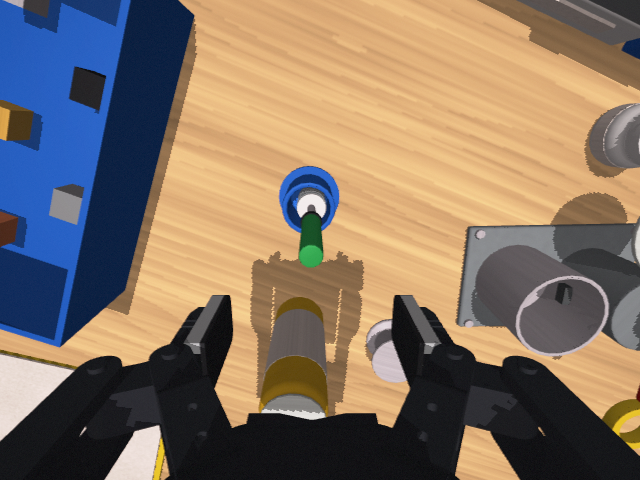

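View pics/s3.png

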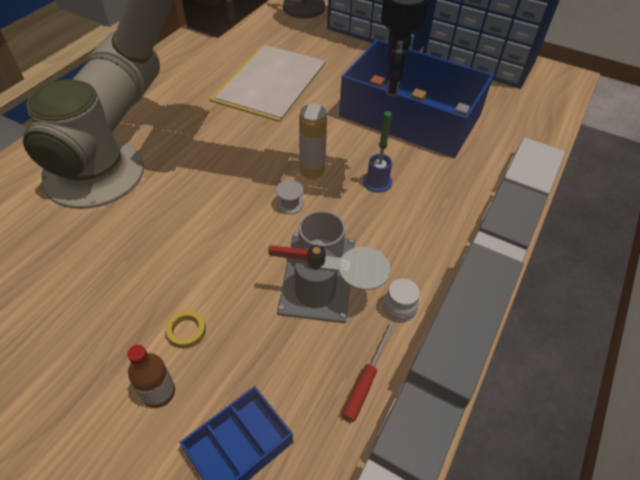

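The wrist view shows the brush's top at (311,256) and the holder rim centred near (309,197). I can also see the pot's mouth centred near (563,315) and its rim.

```bash
python3 - <<'E'
from h import *
im=cv2.imread("pics/w3.png")
cv2.imwrite("pics/w3a.png",cv2.resize(im[150:290,250:370],None,fx=5,fy=4.2))
cv2.imwrite("pics/w3b.png",cv2.resize(im[230:370,470:630],None,fx=5,fy=4))
print("brushtop",onz("wrist",311,256,.196),"rim",onz("wrist",309,196.5,.066),"potrim",onz("wrist",563,315,.100))
E
```

```text
brushtop [0.58159752 0.30458335 0.196     ] rim [0.5919539  0.31081947 0.066     ] potrim [0.57845721 0.04572416 0.1       ]
```

View pics/w3a.png

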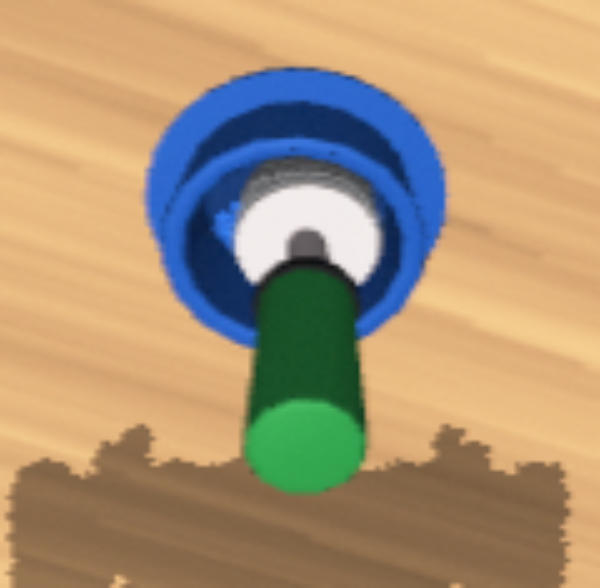

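View pics/w3b.png

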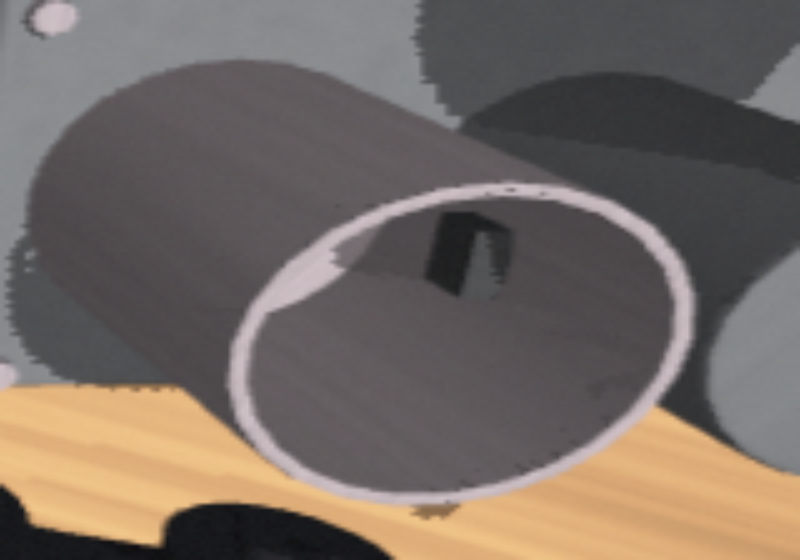

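```bash
python3 - <<'E'
from h import *
for n,u,v,z in(("top",311,256.4,.196),("rim",308.2,208,.066),("headtop",311.6,207.6,.061),("pot",562.3,316,.1)):print(n,onz("wrist",u,v,z))
E
```

```text
top [0.58135187 0.30448885 0.196     ]
rim [0.58120242 0.30752982 0.066     ]
headtop [0.5816921  0.30420672 0.061     ]
pot [0.57729457 0.04574863 0.1       ]
```

Request:
carry_out --plan '[[[40,-1.2,1.2],[0,0,0],0.7],[[40,0,0],[0,0,0],0.7],[[28,0,0],[0,0,0],0.7],[[0,0,0],[0,0,0],0.5],[[0,0,0],[0,0,0],0.3],[[0,0,0],[0,0,0],0.0],[[0,0,0],[0,0,0],0.0],[[0,0,0],[0,0,0],0.0]]' --squeeze 40

```text
t: 12.15
position: [0.584, 0.3044, 0.1629]
ee_rot: [[0.004, 0.933, 0.36], [0.001, 0.36, -0.933], [-1.0, 0.004, 0.001]]
ft_force: [0.8, 0.3, 7.0]
gripper_width: 0.0148
```

```bash
python3 -c "
from h import *
st();snap('wrist','w4.png')"
```

```text
t12.15 [0.584  0.3044 0.1629] psi-68.89 tilt [0.0044 0.0009] F [0.8 0.3 7. ] M [-0.2  -0.03 -0.04] w0.0148
```

View pics/w4.png

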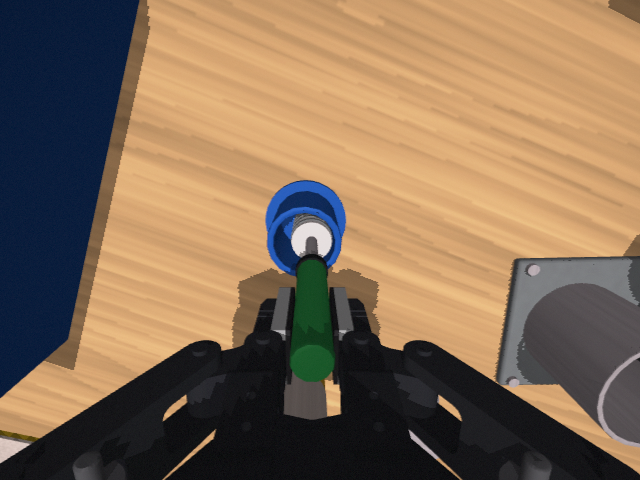

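Request:
carry_out --plan '[[[-20,0,0],[0,0,0],0.0],[[-35,0,0],[0,0,0],0.0],[[-35,0,0],[0,0,0],0.0],[[-30,0,0],[0,0,0],0.0],[[0,0,0],[0,0,0],0.0]]'

```text
t: 12.7
position: [0.584, 0.3047, 0.2862]
ee_rot: [[0.009, 0.933, 0.36], [0.003, 0.36, -0.933], [-1.0, 0.01, 0.001]]
ft_force: [-0.1, -0.2, -0.3]
gripper_width: 0.0151
```

```bash
python3 -c "
from h import *
st();snap('wrist','w5.png');plan([(.579,.0455,.283,-69,7)])"
```

```text
t12.70 [0.584  0.3047 0.2862] psi-68.88 tilt [0.0093 0.0029] F [-0.1 -0.2 -0.3] M [-0.04 -0.01  0.05] w0.0151
[[-0.0, -13.9, 34.3], [0.02, 0.0, -0.04]]
[[-0.0, -13.9, 34.3], [0.02, 0.0, -0.04]]
[[-0.0, -13.9, 34.3], [0.02, 0.0, -0.04]]
[[-0.0, -13.9, 34.3], [0.02, 0.0, -0.04]]
[[-0.0, -13.9, 34.3], [0.02, 0.0, -0.04]]
[[0.0, -13.9, 34.3], [0.02, 0.0, -0.04]]
[[0.0, -13.9, 34.3], [0.02, 0.0, -0.04]]
```

View pics/w5.png

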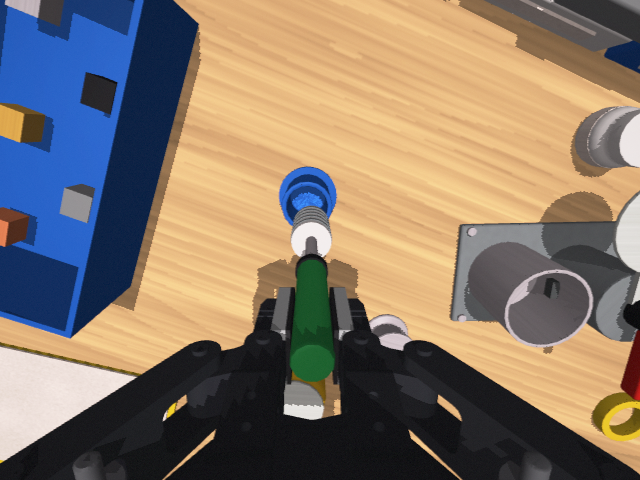

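Request:
carry_out --plan '[[[0,-13.9,34.3],[0,0,-0.08],0.0],[[0,-13.9,34.3],[0,0,-0.08],0.0],[[0,-13.9,34.3],[0,0,-0.08],0.0],[[0,-13.9,34.3],[0,0,-0.08],0.0],[[0,-13.9,34.3],[0,0,-0.08],0.0],[[0,-13.9,34.3],[0,0,-0.08],0.0],[[0,-13.9,34.3],[0,0,-0.08],0.0],[[0,0,0],[0,0,0],0.0]]'

```text
t: 13.55
position: [0.5785, 0.0416, 0.2798]
ee_rot: [[-0.011, 0.934, 0.356], [-0.004, 0.356, -0.935], [-1.0, -0.012, -0.0]]
ft_force: [0.9, 0.7, -1.4]
gripper_width: 0.0152
```

```bash
python3 -c "
from h import *
st();snap('wrist','w6.png')
c=manip.camera_params('wrist')"
```

```text
t13.55 [0.5785 0.0416 0.2798] psi-69.15 tilt [-0.0113 -0.0042] F [ 0.9  0.7 -1.4] M [ 0.01 -0.04  0.02] w0.0152
```

View pics/w6.png

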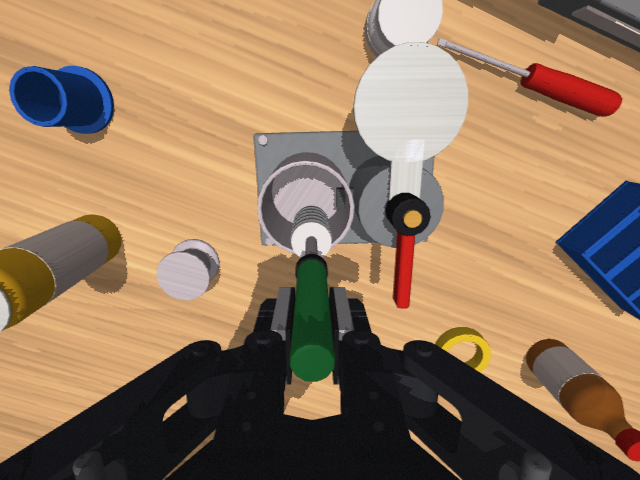

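Request:
carry_out --plan '[[[10,1.9,-3.6],[0,0,0.56],0.0],[[30,0,0],[0,0,0],0.0],[[30,0,0],[0,0,0],0.0],[[30,0,0],[0,0,0],0.0],[[0,0,0],[0,0,0],0.0],[[0,0,0],[0,0,0],0.0]]'

```text
t: 14.2
position: [0.5793, 0.0502, 0.1813]
ee_rot: [[-0.0, 0.933, 0.361], [0.0, 0.361, -0.933], [-1.0, -0.0, -0.0]]
ft_force: [-0.3, 0.0, 0.1]
gripper_width: 0.0149
```

```bash
python3 -c "
from h import *
st()"
```

```text
t14.20 [0.5793 0.0502 0.1813] psi-68.83 tilt [-0.0003  0.0002] F [-0.3  0.   0.1] M [ 0.01 -0.   -0.04] w0.0149
```

Request:
carry_out --plan '[[[5,-1.7,4.4],[0,0,0],0.0],[[3,0,0],[0,0,0],0.0],[[0,0,0],[0,0,0],0.0],[[0,0,0],[0,0,0],0.0]]'

```text
t: 14.6
position: [0.5793, 0.0446, 0.1733]
ee_rot: [[0.001, 0.933, 0.36], [-0.0, 0.36, -0.933], [-1.0, 0.001, 0.0]]
ft_force: [1.2, 0.1, -1.1]
gripper_width: 0.0146
```

```bash
python3 -c "
from h import *
st()"
```

```text
t14.60 [0.5793 0.0446 0.1733] psi-68.90 tilt [ 0.0006 -0.    ] F [ 1.2  0.1 -1.1] M [-0.04  0.06  0.02] w0.0146
```

Request:
carry_out --plan '[[[1.5,0,0],[0,0,0],0.0],[[0,0,0],[0,0,0],0.0],[[0,0,0],[0,0,0],0.0]]'

```text
t: 14.9
position: [0.5794, 0.0446, 0.1719]
ee_rot: [[0.001, 0.933, 0.36], [-0.0, 0.36, -0.933], [-1.0, 0.001, 0.001]]
ft_force: [-0.7, 1.3, 4.1]
gripper_width: 0.0153
```

```bash
python3 -c "
from h import *
st()"
```

```text
t14.90 [0.5794 0.0446 0.1719] psi-68.88 tilt [ 0.0011 -0.0002] F [-0.7  1.3  4.1] M [-0.08 -0.01 -0.01] w0.0153
```

Request:
carry_out --plan '[[[-20,0,0],[0,0,0],0.0],[[-25,0,0],[0,0,0],0.0],[[-20,0,0],[0,0,0],0.0],[[-10,0,0],[0,0,0],0.0],[[0,0,0],[0,0,0],0.0],[[0,0,0],[0,0,0],0.0]]'

```text
t: 15.5
position: [0.5788, 0.0447, 0.2453]
ee_rot: [[-0.002, 0.933, 0.36], [0.0, 0.36, -0.933], [-1.0, -0.002, -0.001]]
ft_force: [-0.0, 0.3, -0.6]
gripper_width: 0.0147
```

```bash
python3 -c "
from h import *
st()"
```

```text
t15.50 [0.5788 0.0447 0.2453] psi-68.89 tilt [-0.0017  0.0002] F [-0.   0.3 -0.6] M [ 0.04  0.06 -0.02] w0.0147
```

Request:
carry_out --plan '[[[-3,0,0],[0,0,0],0.0],[[0,0,0],[0,0,0],0.0],[[20,0,0],[0,0,0],0.0],[[25,0,0],[0,0,0],0.0],[[20,0,0],[0,0,0],0.0],[[10,0,0],[0,0,0],0.0],[[3,0,0],[0,0,0],0.0],[[0,0,0],[0,0,0],0.0]]'

```text
t: 16.3
position: [0.5795, 0.0446, 0.1718]
ee_rot: [[0.001, 0.933, 0.36], [-0.0, 0.36, -0.933], [-1.0, 0.001, 0.0]]
ft_force: [0.1, 0.7, -0.4]
gripper_width: 0.0151
```

Request:
carry_out --plan '[[[0,0,0],[0,0,0],0.0],[[0,0,0],[0,0,0],0.0]]'

```text
t: 16.5
position: [0.5793, 0.0446, 0.1716]
ee_rot: [[0.0, 0.933, 0.36], [-0.0, 0.36, -0.933], [-1.0, 0.0, 0.0]]
ft_force: [0.5, 0.1, -0.7]
gripper_width: 0.015
```

```bash
python3 -c "
from h import *
st()"
```

```text
t16.50 [0.5793 0.0446 0.1716] psi-68.89 tilt [ 0.0003 -0.0001] F [ 0.5  0.1 -0.7] M [ 0.   -0.08 -0.03] w0.0150
```

Request:
carry_out --plan '[[[1,0,0],[0,0,0],0.0],[[0,0,0],[0,0,0],0.0],[[0,0,0],[0,0,0],0.0]]'

```text
t: 16.8
position: [0.5796, 0.0447, 0.1715]
ee_rot: [[0.002, 0.933, 0.36], [-0.0, 0.36, -0.933], [-1.0, 0.002, 0.001]]
ft_force: [-0.4, 0.2, 6.1]
gripper_width: 0.0146
```

```bash
python3 -c "
from h import *
st()"
```

```text
t16.80 [0.5796 0.0447 0.1715] psi-68.89 tilt [ 0.0019 -0.0001] F [-0.4  0.2  6.1] M [0.14 0.3  0.  ] w0.0146
```

Contact again (6 N). Now up, down for the third stroke, and up again.

Request:
carry_out --plan '[[[-20,0,0],[0,0,0],0.0],[[-25,0,0],[0,0,0],0.0],[[-20,0,0],[0,0,0],0.0],[[-10,0,0],[0,0,0],0.0],[[-3,0,0],[0,0,0],0.0],[[0,0,0],[0,0,0],0.0],[[0,0,0],[0,0,0],0.0]]'

```text
t: 17.5
position: [0.5789, 0.0446, 0.2473]
ee_rot: [[-0.002, 0.933, 0.36], [0.0, 0.36, -0.933], [-1.0, -0.002, -0.001]]
ft_force: [0.8, -0.3, -0.9]
gripper_width: 0.0149
```

Request:
carry_out --plan '[[[20,0,0],[0,0,0],0.0],[[25,0,0],[0,0,0],0.0],[[20,0,0],[0,0,0],0.0],[[10,0,0],[0,0,0],0.0],[[3,0,0],[0,0,0],0.0],[[0,0,0],[0,0,0],0.0],[[0,0,0],[0,0,0],0.0]]'

```text
t: 18.2
position: [0.5794, 0.0448, 0.1708]
ee_rot: [[0.001, 0.933, 0.36], [0.0, 0.36, -0.933], [-1.0, 0.001, -0.0]]
ft_force: [-0.2, 0.5, 4.0]
gripper_width: 0.0151
```

```bash
python3 -c "
from h import *
st()"
```

```text
t18.20 [0.5794 0.0448 0.1708] psi-68.89 tilt [0.0007 0.0003] F [-0.2  0.5  4. ] M [ 0.27  0.16 -0.01] w0.0151
```

Request:
carry_out --plan '[[[-20,0,0],[0,0,0],0.0],[[-25,0,0],[0,0,0],0.0],[[-20,0,0],[0,0,0],0.0],[[-10,0,0],[0,0,0],0.0],[[-3,0,0],[0,0,0],0.0],[[0,0,0],[0,0,0],0.0],[[0,0,0],[0,0,0],0.0]]'

```text
t: 18.9
position: [0.5789, 0.0446, 0.2473]
ee_rot: [[-0.002, 0.933, 0.36], [0.0, 0.36, -0.933], [-1.0, -0.002, -0.001]]
ft_force: [0.0, -0.7, -0.6]
gripper_width: 0.015
```

Request:
carry_out --plan '[[[-20,0,0],[0,0,0],0.0],[[-20,0,0],[0,0,0],0.0],[[0,0,0],[0,0,0],0.0],[[0,0,0],[0,0,0],0.0]]'

```text
t: 19.3
position: [0.579, 0.0446, 0.2872]
ee_rot: [[-0.001, 0.933, 0.36], [0.0, 0.36, -0.933], [-1.0, -0.001, -0.001]]
ft_force: [0.8, 0.4, -2.0]
gripper_width: 0.0151
```

```bash
python3 -c "
from h import *
st();plan([(.584,.3045,.285,-68.9,8)])"
```

```text
t19.30 [0.579  0.0446 0.2872] psi-68.89 tilt [-0.0013  0.0002] F [ 0.8  0.4 -2. ] M [-0.03  0.02  0.  ] w0.0151
[[0.3, 12.3, -30.1], [0.0, -0.0, 0.01]]
[[0.3, 12.3, -30.1], [0.0, -0.0, 0.01]]
[[0.3, 12.3, -30.1], [0.0, -0.0, 0.01]]
[[0.3, 12.3, -30.1], [0.0, -0.0, 0.01]]
[[0.3, 12.3, -30.1], [0.0, -0.0, 0.01]]
[[0.3, 12.3, -30.1], [0.0, -0.0, 0.01]]
[[0.3, 12.3, -30.1], [0.0, -0.0, 0.01]]
[[0.3, 12.3, -30.1], [0.0, -0.0, 0.01]]
```

Request:
carry_out --plan '[[[0.3,12.3,-30.1],[0,0,0],0.0],[[0.3,12.3,-30.1],[0,0,0],0.0],[[0.3,12.3,-30.1],[0,0,0],0.0],[[0.3,12.3,-30.1],[0,0,0],0.0],[[0.3,12.3,-30.1],[0,0,0],0.0],[[0.3,12.3,-30.1],[0,0,0],0.0],[[0.3,12.3,-30.1],[0,0,0],0.0],[[0.3,12.3,-30.1],[0,0,0],0.0]]'

```text
t: 20.1
position: [0.5838, 0.306, 0.2839]
ee_rot: [[-0.003, 0.933, 0.36], [-0.001, 0.36, -0.933], [-1.0, -0.003, -0.0]]
ft_force: [1.1, 0.2, -0.8]
gripper_width: 0.0147
```

Request:
carry_out --plan '[[[0,0,0],[0,0,0],0.0],[[0,0,0],[0,0,0],0.0],[[0,0,0],[0,0,0],0.0],[[0,0,0],[0,0,0],0.0]]'

```text
t: 20.5
position: [0.5844, 0.3036, 0.2858]
ee_rot: [[-0.0, 0.933, 0.359], [-0.0, 0.359, -0.933], [-1.0, -0.001, 0.0]]
ft_force: [0.0, -0.2, -0.4]
gripper_width: 0.0147
```

```bash
python3 -c "
from h import *
st();im=snap('wrist','w7.png');a=snap('scene','s7.png');b=snap('side','d7.png')
cv2.imwrite('pics/m7.png',np.hstack([cv2.resize(im[150:270,250:370],(400,400)),cv2.resize(a[80:200,320:440],(400,400))]))
cv2.imwrite('pics/n7.png',cv2.resize(b[80:200,205:325],(500,500)))"
```

```text
t20.50 [0.5844 0.3036 0.2858] psi-68.97 tilt [-0.0004 -0.0003] F [ 0.  -0.2 -0.4] M [-0.02 -0.01  0.  ] w0.0147
```

View pics/m7.png

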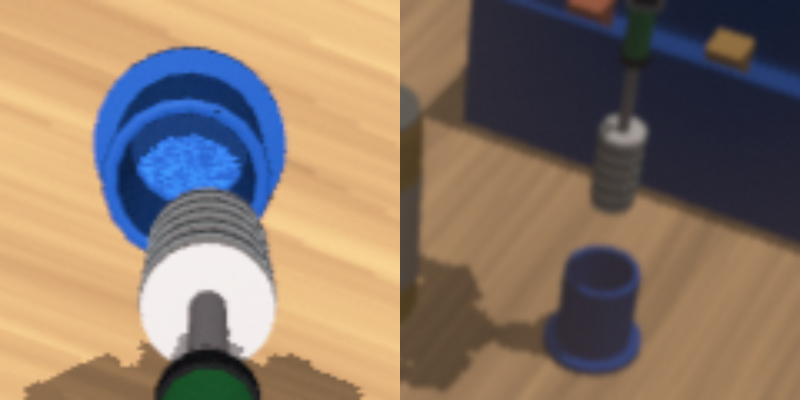

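View pics/n7.png

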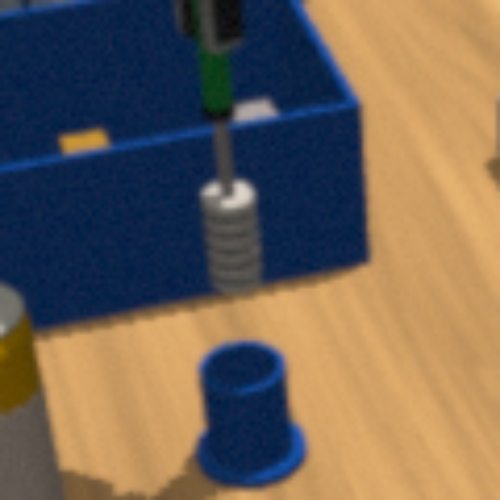

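```bash
python3 - <<'E'
from h import *
# head top z: tip = .2858-.1558=.130 -> top .185 ; TCP (.5844,.3036)
print("head",onz("scene",386.9,119,.185),onz("side",260,126.8,.185),tri(("scene",386.9,119),("side",260,126.8)))
print("rim",onz("scene",380.75,161.3,.066),onz("side",263.3,168.6,.066),tri(("scene",380.75,161.3),("side",263.3,168.6)))
# wrist: head top (207,300), rim (190,175ish)
print("w head",onz("wrist",250+207*.3,150+300*.3,.185))
E
```

```text
head [0.58560792 0.3017858  0.185     ] [0.58530486 0.30134689 0.185     ] [0.58545069 0.30224971 0.18452408]
rim [0.5847542  0.30711298 0.066     ] [0.58280803 0.30378679 0.066     ] [0.5837389  0.31015659 0.06213978]
w head [0.58336012 0.30344552 0.185     ]
```

Request:
carry_out --plan '[[[15,0.2,-3.5],[0,0,0],0.0],[[25,0,0],[0,0,0],0.0],[[10,0,0],[0,0,0],0.0],[[0,0,0],[0,0,0],0.0],[[0,0,0],[0,0,0],0.0],[[15,0,0],[0,0,0],0.0],[[15,0,0],[0,0,0],0.0],[[0,0,0],[0,0,0],0.0]]'

```text
t: 21.45
position: [0.5829, 0.3079, 0.2054]
ee_rot: [[-0.002, 0.933, 0.36], [-0.001, 0.36, -0.933], [-1.0, -0.002, -0.0]]
ft_force: [0.2, 0.2, -1.1]
gripper_width: 0.0147
```

```bash
python3 -c "
from h import *
st();im=snap('wrist','w8.png')
cv2.imwrite('pics/m8.png',cv2.resize(im[170:290,250:370],(500,500)))"
```

```text
t21.45 [0.5829 0.3079 0.2054] psi-68.89 tilt [-0.0016 -0.0005] F [ 0.2  0.2 -1.1] M [-0.01 -0.01 -0.05] w0.0147
```

View pics/m8.png

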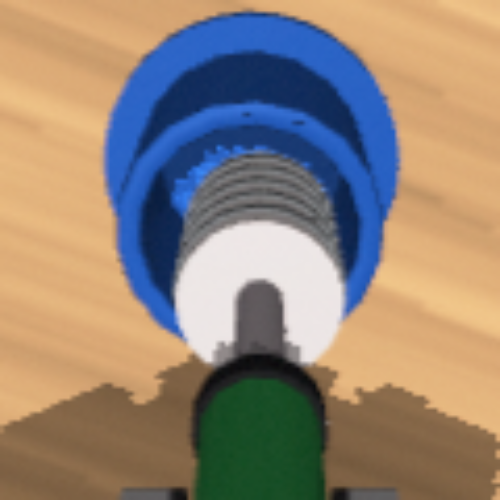

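Request:
carry_out --plan '[[[15,0,-0.5],[0,0,0],0.0],[[15,0,0],[0,0,0],0.0],[[8,0,0],[0,0,0],0.0],[[0,0,0],[0,0,0],0.0],[[0,0,0],[0,0,0],0.0],[[0,0,0],[0,0,0],0.0]]'

```text
t: 22.1
position: [0.5834, 0.3087, 0.1692]
ee_rot: [[0.002, 0.933, 0.36], [0.001, 0.36, -0.933], [-1.0, 0.002, 0.0]]
ft_force: [-0.9, 0.2, -0.6]
gripper_width: 0.0148
```

```bash
python3 -c "
from h import *
st()"
```

```text
t22.10 [0.5834 0.3087 0.1692] psi-68.89 tilt [0.0018 0.0006] F [-0.9  0.2 -0.6] M [-0.    0.04 -0.  ] w0.0148
```

Tip about 7 mm above the holder's floor. I'll lower it gently to contact.

Request:
carry_out --plan '[[[3,0,0],[0,0,0],0.0],[[2,0,0],[0,0,0],0.0],[[1,0,0],[0,0,0],0.0],[[0,0,0],[0,0,0],0.0],[[0,0,0],[0,0,0],0.0]]'

```text
t: 22.6
position: [0.583, 0.3085, 0.162]
ee_rot: [[-0.0, 0.933, 0.36], [-0.0, 0.36, -0.933], [-1.0, -0.0, -0.0]]
ft_force: [0.0, 0.3, -0.6]
gripper_width: 0.015
```

```bash
python3 -c "
from h import *
st()"
```

```text
t22.60 [0.583  0.3085 0.162 ] psi-68.89 tilt [-0.0001 -0.    ] F [ 0.   0.3 -0.6] M [-0.03 -0.01  0.  ] w0.0150
```

Request:
carry_out --plan '[[[0.7,0,0],[0,0,0],0.0],[[0,0,0],[0,0,0],0.0],[[0,0,0],[0,0,0],0.0]]'

```text
t: 22.9
position: [0.5831, 0.3086, 0.1618]
ee_rot: [[0.001, 0.933, 0.36], [0.0, 0.36, -0.933], [-1.0, 0.001, 0.0]]
ft_force: [-0.5, -0.4, 3.9]
gripper_width: 0.015
```

```bash
python3 -c "
from h import *
st()"
```

```text
t22.90 [0.5831 0.3086 0.1618] psi-68.89 tilt [0.0008 0.0003] F [-0.5 -0.4  3.9] M [-0.05  0.1   0.03] w0.0150
```

Request:
carry_out --plan '[[[0,0,0],[0,0,0],0.22],[[0,0,0],[0,0,0],0.26],[[0,0,0],[0,0,0],0.35],[[0,0,0],[0,0,0],0.5],[[0,0,0],[0,0,0],0.6],[[0,0,0],[0,0,0],0.6]]' --squeeze 20

```text
t: 23.5
position: [0.583, 0.3085, 0.1612]
ee_rot: [[-0.0, 0.933, 0.36], [-0.0, 0.36, -0.933], [-1.0, -0.0, 0.0]]
ft_force: [-0.7, -0.0, -0.1]
gripper_width: 0.0508
```

Request:
carry_out --plan '[[[-15,0,0],[0,0,0],0.6],[[-40,0,0],[0,0,0],0.6],[[-40,0,0],[0,0,0],0.6],[[-40,0,0],[0,0,0],0.6],[[0,0,0],[0,0,0],0.6],[[0,0,0],[0,0,0],0.6]]'

```text
t: 24.1
position: [0.583, 0.3085, 0.2967]
ee_rot: [[0.001, 0.933, 0.36], [0.0, 0.36, -0.933], [-1.0, 0.001, 0.0]]
ft_force: [-0.4, 0.4, 0.2]
gripper_width: 0.0514
```

```bash
python3 -c "
from h import *
st();snap('wrist','w9.png');snap('scene','s9.png');snap('side','d9.png')"
```

```text
t24.10 [0.583  0.3085 0.2967] psi-68.89 tilt [0.0012 0.0003] F [-0.4  0.4  0.2] M [ 0.01 -0.01  0.02] w0.0514
```

View pics/w9.png

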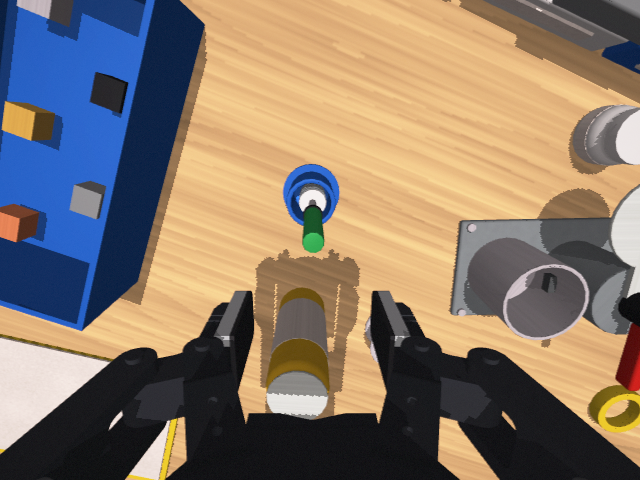

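View pics/s9.png

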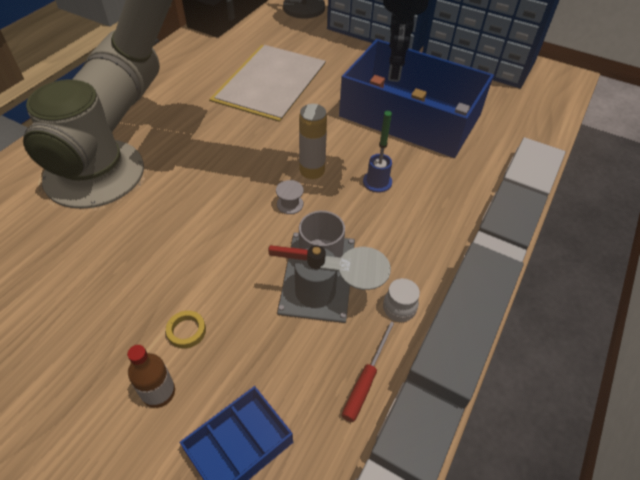

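View pics/d9.png

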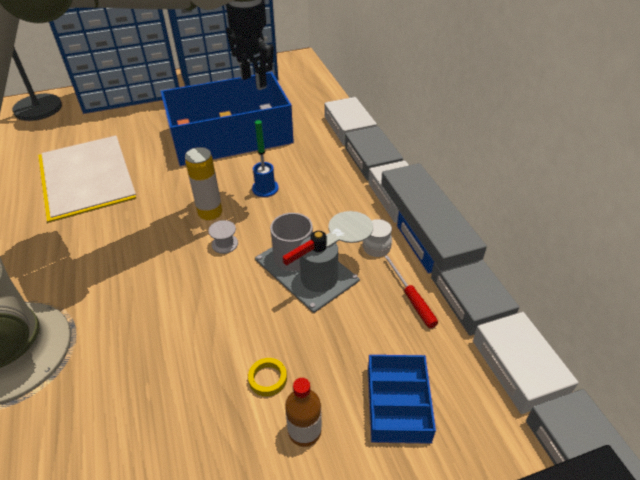

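The brush stands upright in its holder, the pot mouth is open with the cover at scene (365,267), and the bystanders look unmoved. I'll check the cover angle and then hand in.

```bash
python3 - <<'E'
from h import *
for n,u,v in(("scene",365,267),("side",351,227)):
    c=onz(n,u,v,.109);d=c[:2]-np.array([.6115,-.0325]);print(c,np.hypot(*d),np.radians(112)-np.arctan2(d[1],d[0]))
a=cv2.imread("pics/scene0.png").astype(int);b=cv2.imread("pics/s9.png").astype(int)
m=(abs(a-b).max(2)>40).astype(np.uint8)
n,l,s,c=cv2.connectedComponentsWithStats(m)
print([tuple(map(int,r)) for r in s[1:] if r[4]>15])
manip.finish_job()
E
```

```text
[ 0.6931402  -0.00178949  0.109     ] 0.08722532134699454 1.5949736485385495
[ 0.69024565 -0.00586711  0.109     ] 0.08312753655420342 1.6286319702092467
[(112, 0, 57, 36, 566), (268, 0, 10, 14, 111), (401, 0, 13, 9, 76), (385, 6, 10, 6, 30), (396, 10, 18, 7, 59), (394, 29, 9, 4, 24), (31, 33, 60, 53, 871), (404, 32, 6, 4, 17), (37, 36, 20, 23, 184), (80, 39, 50, 64, 1439), (390, 40, 18, 10, 84), (120, 48, 40, 52, 1256), (44, 62, 35, 21, 347), (147, 73, 142, 39, 2245), (313, 105, 13, 15, 114), (301, 106, 5, 9, 23), (112, 112, 187, 73, 5925), (75, 121, 21, 4, 50), (34, 123, 19, 7, 87), (23, 129, 33, 44, 614), (57, 130, 33, 23, 363), (291, 156, 55, 40, 969), (90, 179, 22, 16, 133), (36, 182, 15, 17, 170), (302, 207, 40, 10, 79), (301, 212, 42, 32, 1038), (268, 246, 19, 11, 173), (288, 246, 19, 14, 141), (321, 247, 69, 70, 2249), (307, 260, 11, 34, 227), (255, 284, 27, 7, 103), (287, 318, 9, 11, 82)]
the job is handed in; nothing more can be done
```

The job is done and handed in at about 24 s of the 72 s allowed. `finish_job` reported no verdict.

- **Cover:** I pinched the red lever and worked it against its stops at about -0.15, +0.20 and -0.29 rad. Each stop was felt at 10–15 N and rested on for more than 0.3 s. After that the cover swung free. The final images put it at 1.59 (scene camera) and 1.63 rad (side camera), and the gripper's position on release gave about 1.58. All are past the 1.4 rad that counts as clear.
- **Scrubbing:** I made three strokes with the brush. Each touched the pot floor with 4–6 N. The rises after the second and third strokes brought the tip to about 9 mm below the rim. After the first it was measured about 12 mm below, then raised a further 3 mm. The brush slipped about 1 mm in the grip along the way.
- **Brush:** I lowered it into its holder until it touched at about 4 N, then released it. It stands upright, and the gripper is clear of everything.
- **Other things on the bench:** They look unmoved in the final scene and side images. Comparing the scene image with the first one, the changes I can place are the arm and its shadow, the cover and lever. The one change on a bystander is at the spray can's cap, and I take it to be the arm's shadow; I did not measure it separately.

The wrist and fixed cameras disagreed by 2–3 mm, within their stated calibration, so I used averages. No check failed.

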